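# Stamp the finished calligraphy sheet

## Task

Mark the finished calligraphy sheet: with closed fingertips, gently press the cap of the red stamp well down, about a centimetre, and let it spring back up, then do the same with the blue stamp, and withdraw. Press the stamps where they stand, without gripping, lifting or sliding them, and leave the green stamp and everything else on the desk alone.

Things in the scene. Friction and masses are not known exactly. Their poses are not given: they have to be found in the camera images.
- stamp_red: The red stamp: loose self-inking spring stamp (about 0.23 kg) upright on the sheet, grey open frame, 44 x 44 mm foot, frame 48 mm tall, with a round red cap (34 mm across, 16 mm thick) on top; 80 mm tall in all with the cap up. Origin: centre of the underside of its foot, z up through the cap. Only cap colours differ; the three stand in any order, 75 mm or more apart.
- red_top (a point): Centre of the top face of the red cap, 80 mm above the stamp's foot when the cap is up (about 84 mm above the table); it goes down with the cap.
- cap_red (a joint): How far the red cap is pressed down, m: 0 up, 0.016 down on its firm stop. Its spring pushes back with 1.6 N at the start, 4.8 N at 8 mm, 6.4 N at 12 mm, 8 N at the stop, and lifts the cap again when let go. Pressed 8 mm or more, it prints; over 30 N is rough.
- stamp_blue: The blue stamp: loose self-inking spring stamp (about 0.23 kg) upright on the sheet, grey open frame, 44 x 44 mm foot, frame 48 mm tall, with a round blue cap (34 mm across, 16 mm thick) on top; 80 mm tall in all with the cap up. Origin: centre of the underside of its foot, z up through the cap. Only cap colours differ; the three stand in any order, 75 mm or more apart.
- blue_top (a point): Centre of the top face of the blue cap, 80 mm above the stamp's foot when the cap is up (about 84 mm above the table); it goes down with the cap.
- cap_blue (a joint): How far the blue cap is pressed down, m: 0 up, 0.016 down on its firm stop. Its spring pushes back with 1.6 N at the start, 4.8 N at 8 mm, 6.4 N at 12 mm, 8 N at the stop, and lifts the cap again when let go. Pressed 8 mm or more, it prints; over 30 N is rough.
- stamp_green: The green stamp: loose self-inking spring stamp (about 0.23 kg) upright on the sheet, grey open frame, 44 x 44 mm foot, frame 48 mm tall, with a round green cap (34 mm across, 16 mm thick) on top; 80 mm tall in all with the cap up. Origin: centre of the underside of its foot, z up through the cap. Only cap colours differ; the three stand in any order, 75 mm or more apart.
- green_top (a point): Centre of the top face of the green cap, 80 mm above the stamp's foot when the cap is up (about 84 mm above the table); it goes down with the cap.
- cap_green (a joint): How far the green cap is pressed down, m: 0 up, 0.016 down on its firm stop. Its spring pushes back with 1.6 N at the start, 4.8 N at 8 mm, 6.4 N at 12 mm, 8 N at the stop, and lifts the cap again when let go. Pressed 8 mm or more, it prints; over 30 N is rough.
- sheet: Dark felt mat 250 x 340 mm, 4 mm thick, with the finished white sheet on it (a brushed black circle, and a thin red line marking off the margin where the stamps stand); fixed. Origin: centre of its underside on the table, x across the margin (stamps at about -65 mm), y along the row of stamps.
- paperweight: Bystander, loose: steel bar paperweight, 22 x 150 x 14 mm, long axis y, lying on the far edge of the sheet. Origin: centre of its underside.
- seal_tin: Bystander, loose: round white and blue ceramic seal-paste tin, 55 mm across, 19 mm tall, on the sheet. Origin: centre of its underside.
- ink_bottle: Bystander, loose: black ink bottle with a white cap, 48 mm across, 130 mm tall, left of the sheet. Origin: centre of its underside.
- inkstone: Bystander, loose: black open inkstone tray, 130 x 80 x 22 mm, long axis x, right of the sheet. Origin: centre of its underside.
- paint_jar: Bystander, loose: small glass jar with an orange lid, 48 mm across, 45 mm tall, right of the sheet. Origin: centre of its underside.
- brush_glass: Bystander, loose: glass with three brushes, 76 mm across, brushes to about 220 mm above the table, left of the sheet. Origin: centre of its underside.

How it is judged (in metres and radians):
On the way, in this order (a step that is already met when the one before it is completed fails the run):
1. the red cap is pressed down at least 8 mm by the fingers (value of joint cap_red above 0.008 m and contact force between the fingers and stamp_red above 0.5 N), for 0.1 s.
2. the red cap is let up again (value of joint cap_red below 0.002 m), for 0.1 s.
3. the blue cap is pressed down at least 8 mm by the fingers (value of joint cap_blue above 0.008 m and contact force between the fingers and stamp_blue above 0.5 N), for 0.1 s.
4. the blue cap is let up again (value of joint cap_blue below 0.002 m), for 0.1 s.
At the end, for the whole second after the job is handed in: All three caps are up (within 1.5 mm), the stamps stand upright and at rest on the sheet, the red and blue within 15 mm and the green within 10 mm of where they began, and every other listed thing within 15 mm of its start (value of joint each of cap_red, cap_blue, cap_green below 0.0015 m and angle between each of stamp_red, stamp_blue, stamp_green's own z axis and vertical below 0.1 rad and height (world z) of each of stamp_red, stamp_blue, stamp_green below 0.008 m and distance of each of stamp_red, stamp_blue, paperweight, seal_tin, ink_bottle, inkstone, paint_jar, brush_glass from where it was at the start of the episode below 0.015 m and distance of stamp_green from where it was at the start of the episode below 0.01 m and linear speed of each of stamp_red, stamp_blue, stamp_green below 0.02 m/s); the robot touches nothing.
It fails at once if the fingers press on a stamp with more than 30 N (rough) (contact force between the fingers and stamp_red above 30 N or contact force between the fingers and stamp_blue above 30 N or contact force between the fingers and stamp_green above 30 N).
It fails at once if the red or blue stamp is slid more than 15 mm, which smears the print (distance of any of stamp_red, stamp_blue from where it was at the start of the episode above 0.015 m).
It fails at once if a stamp is lifted or carried (its foot more than 10 mm above the mat) or tipped beyond 17 degrees (height (world z) of any of stamp_red, stamp_blue, stamp_green above 0.014 m or angle between any of stamp_red, stamp_blue, stamp_green's own z axis and vertical above 0.3 rad).
It fails at once if the green stamp is pressed more than 3 mm or moved more than 10 mm (value of joint cap_green above 0.003 m or distance of stamp_green from where it was at the start of the episode above 0.01 m).
It fails at once if one of the other things is moved more than 15 mm (distance of any of paperweight, seal_tin, ink_bottle, inkstone, paint_jar, brush_glass from where it was at the start of the episode above 0.015 m).
It also fails if it takes over 42 s, if anything falls off the work surface, if the arm or the gripper's body presses on something with over 40 N, if the wrist force passes 120 N, or if a joint passes its speed limit or range.

## Robot

A 7-joint arm with a two-finger parallel gripper is mounted at the origin on the work surface. World frame = base frame: x ahead of the robot, y to its left, z up, the work surface at z = 0. Lengths are in mm, angles in rad, forces in N, time in s.
With the tool pointing down it reaches from about 425 to 950 mm from the base axis. Payload 4.7 kg.
Tool frame: the origin (TCP) lies at the very end of the fingers, on their centre line; the grasp point (between the pads) lies 19 mm behind it (env.grip_point_offset is the distance from the TCP to the grasp point, in mm); z points along the fingers, y is the line along which they close (so a half turn about z gives the same grasp; the last joint's range is limited). The gripper opens to 85 mm and grips with 20 to 120 N. Pads are 22 mm wide; open, the fingers measure 114 mm over their backs; the gripper's body (76 mm by 85 mm) begins 54 mm behind the grasp point. The pads swing forward as they close: fully open they stand 13 mm farther back than shut.
Start: joints at [1.11, 0.469, -0.049, 1.532, 0.024, 1.141, -0.082], TCP at [282.538, -613.042, 231.335] pointing down, gripper open.
Joint ranges: [-2.59, 2.59], [-0.33, 1.99], [-1.39, 1.29], [0.1, 2.45], [-1.04, 4.18], [0.21, 1.99], [-2.66, 2.66]. Speed limits (rad/s): [2.57, 2.57, 3.14, 3.14, 3.14, 3.14, 3.14].

## Interface

Orientations are given as a 3x3 rotation matrix whose columns are the frame's x, y, z axes.
In Python, from bench import env gives the robot as it stands.
- The arm moves only by the tool servo_tool, never from a script. Its argument "moves" is one flat list of numbers, 5 for each row, row after row: the shift along the world's x, y, z in cm, then the turn about the world's z in rad, then the opening, from 0 (shut) to 1 (fully open). A call has 1 to 12 rows; each row shifts and turns the commanded pose from where the row before left it; what a row does not reach is not made up. A row lasts 1/10 s, in which the tool goes at most 50 mm and 8.59 degrees, less where a joint would pass 70% of its speed; a pose out of reach is approached as far as the arm can. A call with a gripper value outside its range is refused whole. The fingers move at their own pace and stop on an object; "grip_force" is the grip in N (left out, the last holds). Time passes only in rows, so rows that do not move let the fingers close. It gives the time, the measured TCP pose, the force, the opening and the grip force at its end, in the units of the state.
- env.get_state(): the state, without advancing time (a new reading comes with each control period).
- env.camera(name): name is "scene" or "side" or "wrist"; returns a dict with "pixels" (400x640x3 uint8, red, green, blue), "K" (3x3 intrinsics, pixels), "camera_from_world" (4x4, takes a point from world to camera coordinates); the wrist camera has in their place "tool_from_camera" (4x4, takes a point from camera to tool coordinates, whose origin is the TCP and whose axes are the flange's). Camera axes: x right, y up, looking along -z (the intrinsics and any distortion apply to the point x, -y, -z); pixel columns grow to the right and rows downward; lengths in mm; the calibration is good to about 2 mm. A picture is of the moment at which its call begins: read the wrist's pose just before it. There is no depth.
- env.hand_in(): hands the job in; it is judged then, once.
Trained networks look in a picture, given as the dict that the camera call returned (one of the last four; its "shot" number tells which), for a name from the list of things; names that differ only in an ending like _2 or _b are one class to them, and where a whole thing is asked for, a point or a joint stands for the part that bears it (a point fixed in the world has none). Each returns a list of dicts, best first, with "confidence" (0 to 1); they miss things now and then, are a little off and sometimes report something else, mostly with a low value. They report only what shows in the picture. A call takes as long as a camera call.
- env.search_frame(picture, query): "centre" ([x, y, z] in mm, in the coordinates of the camera as it stood for that picture, good to about 4 mm: the middle of the surface that is visible of it).
- env.outline_of(picture, query): "mask" (400x640 bool, what is visible of it).
The state is a dict: "time_s": time; "joint_positions": joint angles; "qd": joint speeds; "joint_torque": joint torques, N m; "ee_pos": TCP position; "eef_rot": TCP orientation; "force": force on the tool from outside, world axes, zero at the start; "wrist_torque": the same for the moment, N m; "grip_width": finger opening in mm; "grip_force": force on a finger pad.
Only numpy, scipy, OpenCV 4.12 (cv2) and the standard library are available. Lean on these libraries where they do the work, as an engineer would, in place of code of your own. Each camera call takes 0.05 s, during which the arm holds its last target. There are 200 camera calls.

## Working session

There is one attempt and no reset: what is moved stays moved. The work goes in short steps, Python scripts to look and compute and a tool call to move; the robot and the scene stay as the last step left them, time stands still between calls to the robot, and variables do not carry over. Pictures are saved under pics/ and viewed, at most 10 in all, crops included, and the job is handed in when it is done.

Besides the shell and the picture viewer there is one more tool, called as a command line: name --argument value ..., lists and objects as JSON in quotes. servo_tool: Moves the arm, as the interface text tells. Its arguments: {"type":"object","properties":{"moves":{"type":"array","items":{"type":"number"}},"grip_force":{"type":"number"}},"required":["moves"]}

```bash
mkdir -p pics
cat > h.py <<'E'
from bench import env
import numpy as np, cv2
def look(cam,names,save=None):
    s=env.get_state(); p=env.camera(cam)
    if cam=="wrist":
        T=np.eye(4);T[:3,:3]=s["eef_rot"];T[:3,3]=s["ee_pos"];W=T@np.array(p["tool_from_camera"])
    else: W=np.linalg.inv(p["camera_from_world"])
    if save: cv2.imwrite(save,p["pixels"][:,:,::-1])
    for n in names:
        for d in env.search_frame(p,n)[:2]:
            c=np.array(d["centre"]); w=(W@np.append(c,1))[:3]
            q=np.array(p["K"])@[c[0],-c[1],-c[2]]; print(cam,n,w.round(1),(q[:2]/q[2]).round(),round(d["confidence"],2))
    return p,W
E
python3 - <<'E'
from h import *
N=["red_top","blue_top","green_top","stamp_red","stamp_blue","stamp_green","brush_glass","ink_bottle","paint_jar"]
for c in("scene","side"): look(c,N,f"pics/{c}.png")
s=env.get_state();print(s["time_s"],s["ee_pos"],s["eef_rot"],s["force"],s["grip_width"])
a=cv2.imread("pics/scene.png");b=cv2.imread("pics/side.png")
cv2.imwrite("pics/both.png",cv2.resize(np.vstack([a,b]),(480,600)))
E
```

```text
scene red_top [531.1 -26.6  86.5] [259. 187.] 0.53
scene blue_top [524.7  66.2  82.5] [299. 172.] 0.68
scene green_top [530.1  64.3  50.5] [300. 184.] 0.74
scene green_top [545.8 169.5  83.2] [348. 163.] 0.63
scene stamp_red [537.8 -30.3  49.9] [260. 201.] 0.86
scene stamp_blue [531.3 -25.   88.3] [259. 187.] 0.36
scene stamp_blue [562.  268.7  71.4] [392. 158.] 0.36
scene stamp_green [550.9 165.1  49.8] [346. 176.] 0.75
scene stamp_green [527.   68.9  83.1] [301. 172.] 0.19
scene brush_glass [661.9 302.7  72.4] [430. 185.] 0.96
scene brush_glass [ 531.5 -168.8    8.4] [199. 232.] 0.6
scene ink_bottle [561.3 270.4  69.1] [392. 158.] 0.78
scene paint_jar [ 663.  -144.3   46.5] [226. 271.] 0.64
side red_top [526.7 -18.7  78.7] [341. 181.] 0.61
side blue_top [524.7  80.3  79.4] [339. 204.] 0.67
side green_top [539.9 181.6  78.7] [330. 232.] 0.49
side stamp_red [526.7 -14.6  49.9] [341. 191.] 0.77
side stamp_blue [519.2  80.   49.1] [341. 214.] 0.61
side stamp_green [531.8 181.7  50.8] [333. 241.] 0.57
side brush_glass [652.8 311.7  70.8] [271. 273.] 0.64
side ink_bottle [542.4 292.8  67.4] [324. 271.] 0.78
side ink_bottle [540.2 181.6  80.6] [330. 231.] 0.24
side paint_jar [ 649.6 -133.9   32.6] [301. 169.] 0.77
side paint_jar [539.3 181.2  82.1] [330. 230.] 0.4
1.0 [ 282.54725827 -613.03966081  231.3264585 ] [[ 9.08195329e-01  4.18546580e-01  7.33261947e-05]
 [ 4.18546583e-01 -9.08195329e-01 -3.82833706e-05]
 [ 5.05711337e-05  6.54592066e-05 -9.99999997e-01]] [0.66824176 0.34275045 0.63741095] 84.98962336599268
```

View pics/scene.png

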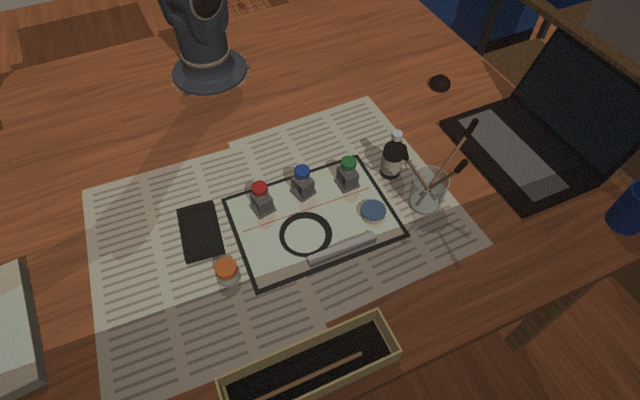

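View pics/side.png

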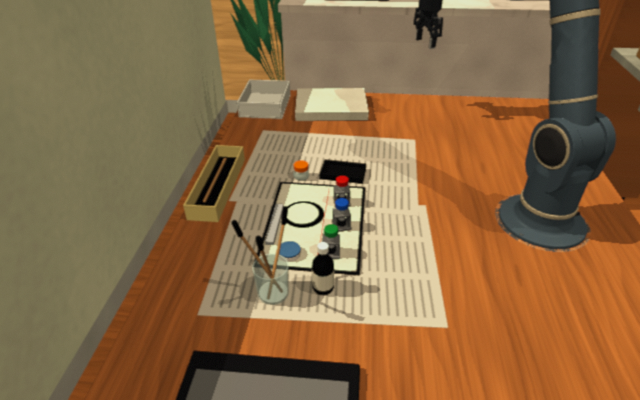

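The stamps stand in the order red, blue, green, from right to left. In the scene view they are at (259,187), (302,172) and (348,163). In the side view they are at (342,182), (341,204) and (331,232).

servo_tool --moves '[1.9,4.5,0,0,0,1.9,4.5,0,0,0,1.9,4.5,0,0,0,1.9,4.5,0,0,0,1.9,4.5,0,0,0,1.9,4.5,0,0,0,1.9,4.5,0,0,0,1.9,4.5,0,0,0,1.9,4.5,0,0,0,1.9,4.5,0,0,0,1.9,4.5,0,0,0,1.9,4.5,0,0,0]' --grip_force 30

```text
time_s: 2.2
ee_pos: [511.1, -71.3, 231.8]
eef_rot: [[0.908, 0.418, 0.001], [0.418, -0.908, -0.0], [0.001, 0.001, -1.0]]
force: [1.0, -1.5, 1.6]
grip_width: 0.3
grip_force: 0.0
```

servo_tool --moves '[0,1,0,0,0,0,0,0,0,0,0,0,0,0,0]'

```text
time_s: 2.5
ee_pos: [510.1, -64.5, 231.2]
eef_rot: [[0.909, 0.417, -0.0], [0.417, -0.909, -0.001], [-0.001, 0.001, -1.0]]
force: [1.0, -2.2, 0.1]
grip_width: -0.2
grip_force: 0.0
```

Run:
```python
from h import *
p,W=look("wrist",["red_top","blue_top","green_top"],"pics/w1.png")
K=np.array(p["K"])
for n in("red","blue","green"):
  for d in env.outline_of(p,f"cap_{n}")[:2]:
    m=d["mask"]; v,u=np.nonzero(m); print(n,d["confidence"],m.sum(),u.mean(),v.mean(),u.min(),u.max(),v.min(),v.max())
s=env.get_state();print(s["time_s"],s["ee_pos"],s["eef_rot"].round(3) if hasattr(s["eef_rot"],"round") else s["eef_rot"],s["force"],s["grip_width"]); print(K,W.round(3),{k for k in p})
```

```text
wrist red_top [522.9 -26.2  83.8] [287. 154.] 0.85
wrist red_top [ 649.1 -142.    45. ] [437.  87.] 0.64
wrist blue_top [527.9  69.3  83.4] [197. 108.] 0.72
wrist blue_top [ 647.8 -140.4   43.7] [435.  87.] 0.54
wrist green_top [539.7 167.2  83.5] [99. 49.] 0.62
wrist green_top [541.3 161.9  54.3] [125.  56.] 0.18
red 0.86 904 289.4778761061947 151.04756637168143 273 306 135 167
red 0.74 41842 264.73978299316474 77.37065627838058 77 425 0 209
blue 0.68 1092 196.37820512820514 114.37362637362638 177 215 97 132
green 0.96 1553 100.78235672891178 48.96973599484868 77 139 28 69
2.85 [510.33689181 -63.99644453 231.33333224] [[ 0.909  0.417  0.   ]
 [ 0.417 -0.909 -0.   ]
 [-0.     0.    -1.   ]] [ 0.45258784 -0.4691083   0.26564587] -0.003322604597284083
[[290.44226436   0.         317.07981216]
 [  0.         290.44226436 193.97764407]
 [  0.           0.           1.        ]] [[ 4.17000e-01  8.74000e-01  2.51000e-01  5.73321e+02]
 [-9.09000e-01  4.00000e-01  1.16000e-01 -3.54550e+01]
 [ 1.00000e-03 -2.76000e-01  9.61000e-01  3.73823e+02]
 [ 0.00000e+00  0.00000e+00  0.00000e+00  1.00000e+00]] {'pixels', 'K', 'shot', 'tool_from_camera'}
```

View pics/w1.png

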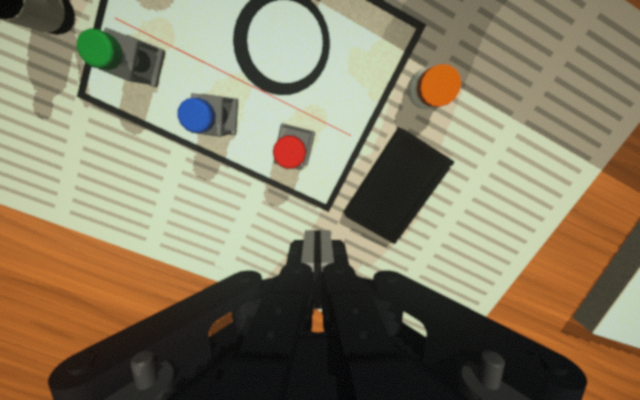

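The red cap is at about (289,151), blue at (196,115) and green at (98,48). Projected onto the cap plane, red lies near (526,-26) mm and blue near (522,69) mm.

servo_tool --moves '[0.8,1.9,-3,0,0,0.8,1.9,-3,0,0,0,0,-3,0,0,0,0,-1.5,0,0,0,0,0,0,0,0,0,0,0,0]'

```text
time_s: 3.45
ee_pos: [526.9, -25.3, 126.7]
eef_rot: [[0.908, 0.418, 0.0], [0.418, -0.908, -0.0], [0.0, 0.0, -1.0]]
force: [0.0, 0.2, -0.0]
grip_width: 0.1
grip_force: 0.0
```

Run:
```python
from h import *
p,W=look("wrist",["red_top","blue_top"],"pics/w2.png")
Ki=np.linalg.inv(p["K"])
for n in("red","blue"):
  for d in env.outline_of(p,f"cap_{n}")[:1]:
    m=d["mask"]; v,u=np.nonzero(m); r=Ki@[u.mean(),v.mean(),1]; r=W[:3,:3]@[r[0],-r[1],-r[2]]; c=W[:3,3]
    print(n,d["confidence"],m.sum(),u.mean(),v.mean(),c+r*(82-c[2])/r[2])
s=env.get_state();print(s["time_s"],s["ee_pos"],s["force"])
look("side",["red_top"],"pics/s2.png");q=cv2.imread("pics/s2.png")[120:260,260:440];cv2.imwrite("pics/s2c.png",cv2.resize(q,None,fx=4,fy=4))
```

```text
wrist red_top [527.6 -24.3  81.4] [316. 214.] 0.66
wrist blue_top [526.2  66.3  85.1] [186. 163.] 0.66
red 0.84 1635 317.7871559633028 212.83730886850154 [529.30981163 -24.87236299  82.        ]
blue 0.79 2322 182.2575366063738 165.22049956933677 [522.31869092  69.2253359   82.        ]
3.7 [527.23837219 -25.21425699 127.44074425] [ 0.12933216 -0.77456951  0.6342639 ]
side red_top [525.7 -23.   80. ] [341. 180.] 0.51
```

View pics/w2.png

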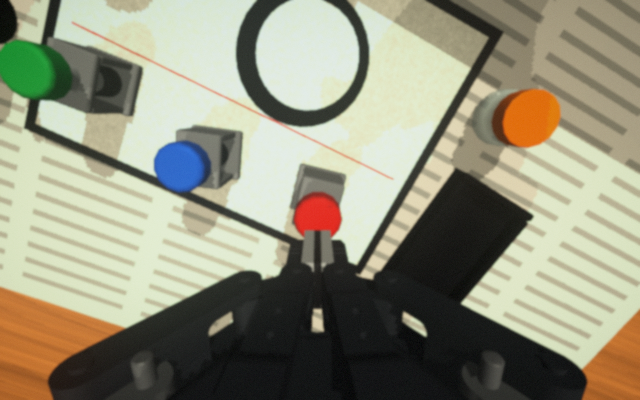

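View pics/s2c.png

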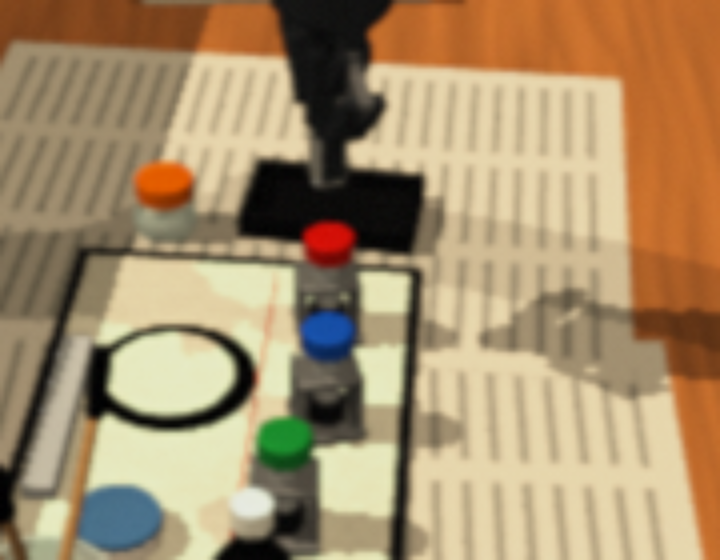

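The fingers stand directly over the red cap at (317,214) in the wrist view, and the side view agrees. Next I descend gently.

servo_tool --moves '[0,-0.1,-1.5,0,0,0,0,-1.5,0,0,0,0,-0.5,0,0,0,0,-0.3,0,0,0,0,-0.2,0,0,0,0,-0.2,0,0,0,0,-0.2,0,0,0,0,-0.2,0,0,0,0,0,0,0]'

```text
time_s: 4.7
ee_pos: [527.0, -26.0, 80.6]
eef_rot: [[0.908, 0.419, 0.001], [0.419, -0.908, -0.0], [0.001, 0.0, -1.0]]
force: [-0.2, -0.1, 1.9]
grip_width: -0.1
grip_force: 1.3
```

servo_tool --moves '[0,0,-0.2,0,0,0,0,-0.2,0,0,0,0,-0.2,0,0,0,0,-0.1,0,0,0,0,0,0,0]'

```text
time_s: 5.2
ee_pos: [527.0, -26.0, 73.5]
eef_rot: [[0.908, 0.419, 0.001], [0.419, -0.908, -0.0], [0.001, 0.0, -1.0]]
force: [0.3, 0.8, 6.0]
grip_width: -0.0
grip_force: 2.8
```

servo_tool --moves '[0,0,-0.1,0,0,0,0,0,0,0,0,0,0,0,0,0,0,0,0,0]'

```text
time_s: 5.6
ee_pos: [527.0, -26.0, 72.7]
eef_rot: [[0.908, 0.419, 0.001], [0.419, -0.908, -0.0], [0.001, 0.001, -1.0]]
force: [-0.0, -0.1, 4.3]
grip_width: 0.1
grip_force: 2.9
```

servo_tool --moves '[0,0,0.3,0,0,0,0,0.3,0,0,0,0,0.3,0,0,0,0,0.3,0,0,0,0,0.5,0,0,0,0,1.5,0,0,0,0,1.8,0,0,0,0,0,0,0]'

```text
time_s: 6.4
ee_pos: [527.4, -26.0, 124.0]
eef_rot: [[0.908, 0.418, 0.003], [0.418, -0.908, -0.0], [0.002, 0.001, -1.0]]
force: [0.0, 0.9, -0.2]
grip_width: 0.0
grip_force: 0.0
```

servo_tool --moves '[-0.1,3.2,0,0,0,-0.2,3.1,0,0,0,-0.1,3.1,0,0,0,0,0,0,0,0,0,0,0,0,0]'

```text
time_s: 6.9
ee_pos: [521.6, 68.3, 121.5]
eef_rot: [[0.907, 0.42, -0.002], [0.42, -0.907, -0.001], [-0.002, -0.0, -1.0]]
force: [-0.1, -0.4, -0.7]
grip_width: -0.4
grip_force: 0.0
```

Run:
```python
from h import *
p,W=look("wrist",["red_top","blue_top"],"pics/w3.png")
Ki=np.linalg.inv(p["K"])
for n in("blue",):
  for d in env.outline_of(p,f"cap_{n}")[:1]:
    m=d["mask"]; v,u=np.nonzero(m); r=Ki@[u.mean(),v.mean(),1]; r=W[:3,:3]@[r[0],-r[1],-r[2]]; c=W[:3,3]
    print(n,d["confidence"],m.sum(),u.mean(),v.mean(),c+r*(82-c[2])/r[2])
s=env.get_state();print(s["time_s"],s["ee_pos"],s["force"])
look("side",["red_top","blue_top"],"pics/s3.png");q=cv2.imread("pics/s3.png")[120:260,260:440]
cv2.imwrite("pics/c3.png",np.hstack([cv2.resize(q,None,fx=2,fy=2),cv2.resize(cv2.imread("pics/w3.png"),(428,280))]))
```

```text
wrist red_top [524.8 -23.2  81.5] [437. 266.] 0.8
wrist red_top [525.2  77.1  79.4] [307. 208.] 0.2
wrist blue_top [526.8  70.7  84. ] [317. 212.] 0.74
7.1 [522.3926981   66.44035653 121.92604536] [-0.49191717 -0.20626984 -0.43606457]
side blue_top [522.7  80.2  77.2] [340. 205.] 0.75
```

View pics/c3.png

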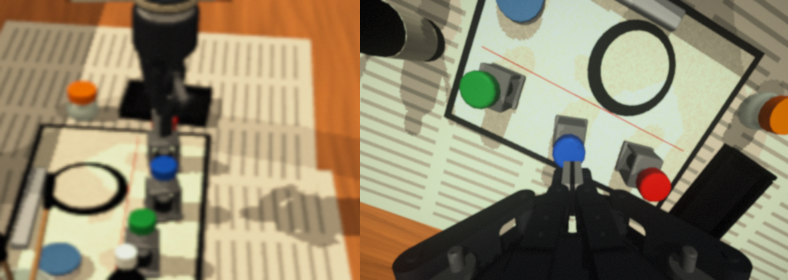

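Red is back up with its foot in place. In the wrist crop the fingertip (571,165) sits over the blue cap (569,150). I'll repeat the same press there, with a slight shift in y.

servo_tool --moves '[0.1,0.2,-1.5,0,0,0,0,-1.3,0,0,0,0,-0.5,0,0,0,0,-0.3,0,0,0,0,-0.2,0,0,0,0,-0.2,0,0,0,0,-0.2,0,0,0,0,0,0,0]'

```text
time_s: 8.05
ee_pos: [523.6, 69.9, 80.5]
eef_rot: [[0.908, 0.419, 0.0], [0.419, -0.908, -0.0], [0.0, 0.0, -1.0]]
force: [-0.4, -0.7, 2.1]
grip_width: 0.3
grip_force: 1.4
```

servo_tool --moves '[0,0,-0.2,0,0,0,0,-0.2,0,0,0,0,-0.2,0,0,0,0,0,0,0]'

```text
time_s: 8.45
ee_pos: [523.6, 69.9, 74.3]
eef_rot: [[0.908, 0.419, 0.0], [0.419, -0.908, -0.0], [0.0, 0.0, -1.0]]
force: [-0.9, -0.8, 4.5]
grip_width: -0.2
grip_force: 2.6
```

servo_tool --moves '[0,0,-0.2,0,0,0,0,0,0,0,0,0,0,0,0,0,0,0,0,0]'

```text
time_s: 8.85
ee_pos: [523.7, 69.9, 72.6]
eef_rot: [[0.908, 0.418, 0.0], [0.418, -0.908, -0.0], [0.0, 0.0, -1.0]]
force: [-2.6, -0.6, 6.1]
grip_width: 0.1
grip_force: 3.0
```

servo_tool --moves '[0,0,0.3,0,0,0,0,0.3,0,0,0,0,0.3,0,0,0,0,0.3,0,0,0,0,0.5,0,0,0,0,2,0,0,0,0,3,0,0,0,0,4,0,0,-1,-2,2,0,0,-1,-4,0,0,0,0,0,0,0,0,0,0,0,0,0]'

```text
time_s: 10.05
ee_pos: [503.3, 9.2, 199.4]
eef_rot: [[0.909, 0.416, 0.0], [0.416, -0.909, -0.0], [0.0, 0.0, -1.0]]
force: [-0.2, 1.1, -0.2]
grip_width: -0.1
grip_force: 0.0
```

Run:
```python
from h import *
look("wrist",["red_top","blue_top","green_top"],"pics/w4.png")
```

```text
wrist red_top [522.4 -25.3  80.9] [359. 185.] 0.69
wrist red_top [539.3 168.3  83.8] [160.  74.] 0.2
wrist blue_top [527.   72.5  84. ] [262. 136.] 0.55
wrist blue_top [613.5 172.8  17.7] [212.   6.] 0.42
wrist green_top [539.8 169.7  83.8] [158.  72.] 0.93
```

View pics/w4.png

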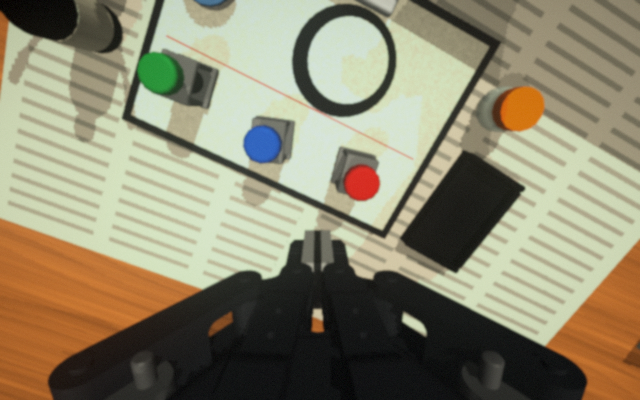

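All three stamps stand upright with their caps up: red (361,183), blue (263,144), green (160,73). The arm is clear of everything.

```bash
python3 -c "
from bench import env
print(env.hand_in())"
```

```text
the job is handed in; nothing more can be done
None
```

I pressed the red cap and then the blue cap, each about 11 mm down at roughly 6 N, and both sprang back up. The last picture showed all three stamps upright in place with the arm clear, and the job is handed in, though hand-in returned no verdict.

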